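# Bottom the reference probe in the dry-block well and set its depth collar

## Task

Take the steel probe from its rest and push it tip down into the narrow well of the dry-block heater, past the drag of the seal, until you feel it firmly on the bottom, without ramming it. Then slide the collar down the probe until it lies flat on the heater's block, so that the depth can be read on the rod's rings, and leave the probe standing on the bottom. Do not disturb the bottles and the jar around.

Things in the scene. Friction and masses are not known exactly. Their poses are not given: they have to be found in the camera images.
- heater: dry-block heater, fixed: white housing 108 (x) x 152 (y) x 62 mm high round an aluminium block 76 x 120 mm with a flat top 70 mm above the worktop. Origin: centre of the underside; -x is the front, with the dark display. Three wells: the narrow one (bore 14 mm, at x = -15, y = 0 mm) takes the probe; two wide ones (22 mm, at x = +20, y = +-38 mm) are not used
- well_mouth (a point): centre of the narrow well's mouth, level with the block's top face (z up). Bore 14 mm, 2 mm chamfer, for the 12 mm probe. From about 13 mm depth on, a springy seal drags on the rod with 2 to 8 N all the way down, and holds it where it is left. The bottom, a firm buffer that gives 1 mm for 5 N, lies 34 to 52 mm below the face: its depth differs every time and cannot be seen
- well_core: lining of the narrow well; origin at the well's mouth centre, on the block's top face. It carries the well's bottom, a firm rubber buffer (5 N a mm), the only part of it that the probe can touch; it is damaged above 20 N; its origin tells nothing of the depth
- rest: white plastic rest fixed on the worktop, 60 mm round foot, 30 mm round neck, 34 mm high, with an upright hole 14.4 mm wide in which the probe stands, its tip 5 mm above the worktop. Origin: centre of the underside
- probe: reference probe, about 0.14 kg, 100 mm long: steel rod 12 mm in diameter, 70 mm long, with a chamfered tip and dark rings every 5 mm, 30 to 55 mm from the tip, then a grey ribbed head 18 mm in diameter and 30 mm high. Origin: centre of the tip; z along the rod to the head. At the start it stands upright in the rest
- probe_tip (a point): centre of the probe's tip (the probe's origin)
- probe_top (a point): centre of the top of the probe's head, 100 mm from the tip
- collar (a joint): sliding aluminium stop collar on the probe's rod, a disc 56 mm in diameter and 8 mm thick. Value in m: 0 = up against the head (underside 62 mm from the tip), growing as it slides towards the tip, up to 0.045. It keeps its place by friction: about 2 N moves it. At the start it stands 0 to 3 mm below the head
- collar_under (a point): centre of the collar's underside, 8 mm below its upper face; it lies on the probe's axis
- pill_bottle: brown pill bottle, 42 mm wide, 68 mm high, bystander. Origin: centre of the underside
- dropper_bottle: small brown dropper bottle, 26 mm wide, 75 mm high, bystander. Origin: centre of the underside
- stain_jar: lidded jar with dark content, 48 mm wide, 64 mm high, bystander. Origin: centre of the underside
Not all that is in view belongs to the job. Leave any blue look-alike of the probe alone.

How it is judged:
On the way, in this order (a step that is already met when the one before it is completed fails the run):
1. the probe stands in the narrow well and is pressed on its bottom with more than 5 N (contact force between probe and well_core above 5 N and horizontal distance between probe_tip and well_mouth below 0.004 m and angle between probe's own z axis and vertical below 0.09 rad), for 0.15 s.
2. the collar has been slid down to within 2 mm of the block's top face, the probe still in the well (z of collar_under in the frame of well_mouth below 0.002 m and horizontal distance between probe_tip and well_mouth below 0.004 m), for 0.1 s.
At the end, for the whole second after the job is handed in: The probe stands at rest in the narrow well (tip within 4 mm of the well's axis, within 0.09 rad of upright), touching the bottom (more than 0.1 N), and the collar lies on the block: its underside within 2 mm of the top face (all of step 2 and contact force between probe and well_core above 0.1 N and angle between probe's own z axis and vertical below 0.09 rad and linear speed of probe below 0.02 m/s).
It fails at once if the probe is rammed on the well's bottom with more than 20 N (contact force between probe and well_core above 20 N).
It fails at once if a bystander bottle or jar is moved more than 20 mm (distance of any of pill_bottle, dropper_bottle, stain_jar from where it was at the start of the episode above 0.02 m).
It also fails if it takes over 61 s, if anything falls off the work surface, if the arm or the gripper's body presses on something with over 40 N, if the wrist force passes 120 N, or if a joint passes its speed limit or range.

## Robot

A 7-joint arm with a two-finger parallel gripper is mounted at the origin on a cart in front of the work surface, level with it; the furniture and walls round the work are solid. World frame = base frame: x ahead of the robot, y to its left, z up, the work surface at z = 0. Lengths are in m, angles in rad, forces in N, time in s.
With the tool pointing down it reaches from about 0.4 to 0.85 m from the base axis. Payload 4.5 kg.
Tool frame: the origin (TCP) lies at the very end of the fingers, on their centre line; the grasp point (between the pads) lies 19 mm behind it (r.grip_point_offset is the distance from the TCP to the grasp point, in m); z points along the fingers, y is the line along which they close (so a half turn about z gives the same grasp; the last joint's range is limited). The gripper opens to 88 mm and grips with 3 to 60 N. Pads are 18 mm wide; open, the fingers measure 123 mm over their backs; the gripper's body (75 mm by 187 mm) begins 45 mm behind the grasp point.
Start: joints at [1.356, 0.689, -0.195, 1.565, 0.157, 0.902, -0.215], TCP at [0.154, -0.606, 0.216] pointing down, gripper open.
Joint ranges: [-3.01, 3.01], [-0.46, 2.08], [-1.47, 1.51], [0.13, 2.56], [-1, 4.14], [0.04, 2.09], [-2.66, 2.66]. Speed limits (rad/s): [2.57, 2.57, 3.14, 3.14, 3.14, 3.14, 3.14].

## Interface

Orientations are given as a unit quaternion [x, y, z, w].
In Python, from plant import r gives the robot as it stands.
- The arm moves only by the tool carry_out, never from a script. Its argument "rows" is a list of rows, each a list of 3 entries, a list of its own where there are three numbers: the shift along the tool's x, y, z in cm, then the turn, a rotation vector about the tool's x, y, z in degrees, then the closure, from 0 (fully open) to 1 (shut). A call has 1 to 12 rows; each row is the pose to reach, as a shift and turn from the pose commanded when the call began, along the tool's axes at that moment; what a row does not reach only later rows make up. A row lasts 1/10 s, in which the tool goes at most 50 mm and 8.59 degrees, less where a joint would pass 70% of its speed; a pose out of reach is approached as far as the arm can. A call with a gripper value outside its range is refused whole. The fingers move at their own pace and stop on an object; "newtons" is the grip in N (left out, the last holds). Time passes only in rows, so rows that repeat a pose let the fingers close. It gives the time, the measured TCP pose, the force, the opening and the grip force at its end, in the units of the state.
- r.get_state(): the state, without advancing time (a new reading comes with each control period).
- r.snapshot(name): name is "scene" or "top"; returns a dict with "image" (480x640x3 uint8, red, green, blue), "fx", "fy", "cx", "cy" (pixels), "pose" (4x4, takes a point from camera to world coordinates). Camera axes: x right, y up, looking along -z (the intrinsics and any distortion apply to the point x, -y, -z); pixel columns grow to the right and rows downward; lengths in m; the calibration is good to about 2 mm. A picture is of the moment at which its call begins. There is no depth.
- r.finish_job(): hands the job in; it is judged then, once.
The state is a dict: "clock": time; "q": joint angles; "qd": joint speeds; "joint_torque": joint torques, N m; "tool_pos": TCP position; "eef_rot": TCP orientation; "contact_force": force on the tool from outside, world axes, zero at the start; "moment": the same for the moment, N m; "opening": opening from 0.0 (shut) to 1.0 (fully open); "finger_force": force on a finger pad.
Only numpy, scipy, OpenCV 4.12 (cv2) and the standard library are available. Lean on these libraries where they do the work, as an engineer would, in place of code of your own. Each camera call takes 0.05 s, during which the arm holds its last target. There are 200 camera calls.

## Working session

There is one attempt and no reset: what is moved stays moved. The work goes in short steps, Python scripts to look and compute and a tool call to move; the robot and the scene stay as the last step left them, time stands still between calls to the robot, and variables do not carry over. Pictures are saved under pics/ and viewed, at most 10 in all, crops included, and the job is handed in when it is done.

Besides the shell and the picture viewer there is one more tool, called as a command line: name --argument value ..., lists and objects as JSON in quotes. carry_out: Moves the arm, as the interface text tells. Its arguments: {"type":"object","properties":{"rows":{"type":"array"},"newtons":{"type":"number"}},"required":["rows"]}

```bash
mkdir -p pics; ls; python3 - <<'E'
from plant import r
import cv2,json
print(r.get_state())
for n in("scene","top"):
    s=r.snapshot(n); cv2.imwrite(f"pics/{n}0.png",s["image"][:,:,::-1]); print(n,{k:v for k,v in s.items() if k!="image"})
E
```

```text
pics
{'clock': 0.0, 'q': array([ 1.35580164,  0.68996247, -0.19451474,  1.56634289,  0.15728886,
        0.9024812 , -0.21509726]), 'qd': array([-0.00151665, -0.00035935,  0.00030277,  0.00086774,  0.0008933 ,
        0.00029647, -0.00091201]), 'joint_torque': array([ 7.21799734e-04, -5.27554929e+01, -1.26691740e+00, -1.53430098e+01,
       -5.27141453e-02,  6.57298457e-03,  1.72931022e-04]), 'tool_pos': array([ 0.15368633, -0.60512159,  0.21552381]), 'eef_rot': array([ 9.92267214e-01,  1.24116728e-01, -1.72063519e-04, -8.85266787e-04]), 'contact_force': array([-0.13669706,  0.58813078, -0.21956213]), 'moment': array([-0.00677489,  0.0156136 , -0.02834563]), 'finger_force': 0.0, 'opening': 0.9989120924808592}
scene {'fx': 495.6915705633061, 'fy': 495.6915705633061, 'cx': 319.62269550124233, 'cy': 238.3387309989165, 'pose': array([[ 0.76825064,  0.50530559, -0.39301045,  0.11589468],
       [-0.63987016,  0.58803475, -0.49475379, -0.52194993],
       [-0.01889805,  0.63157057,  0.77508804,  0.85174436],
       [ 0.        ,  0.        ,  0.        ,  1.        ]])}
top {'fx': 493.41771959274814, 'fy': 493.41771959274814, 'cx': 317.9804998501402, 'cy': 245.07274604661075, 'pose': array([[-4.65455685e-04,  9.80262644e-01, -1.97699095e-01,
         2.95454365e-01],
       [-9.99987264e-01, -1.44977724e-03, -4.83417849e-03,
        -7.87483371e-02],
       [-5.02538424e-03,  1.97694327e-01,  9.80250835e-01,
         1.22684171e+00],
       [ 0.00000000e+00,  0.00000000e+00,  0.00000000e+00,
         1.00000000e+00]])}
```

View pics/scene0.png

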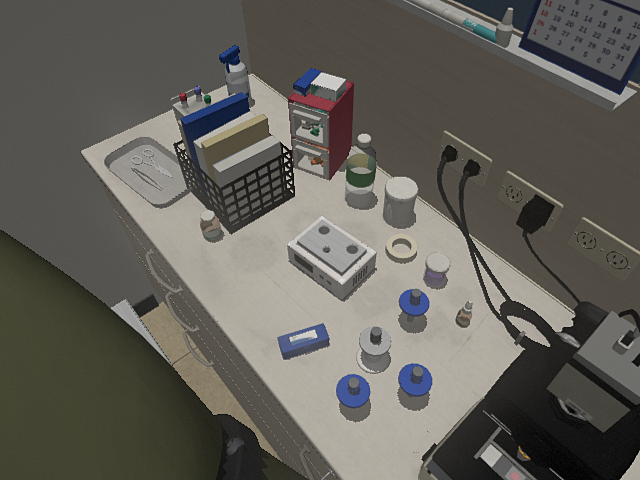

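View pics/top0.png

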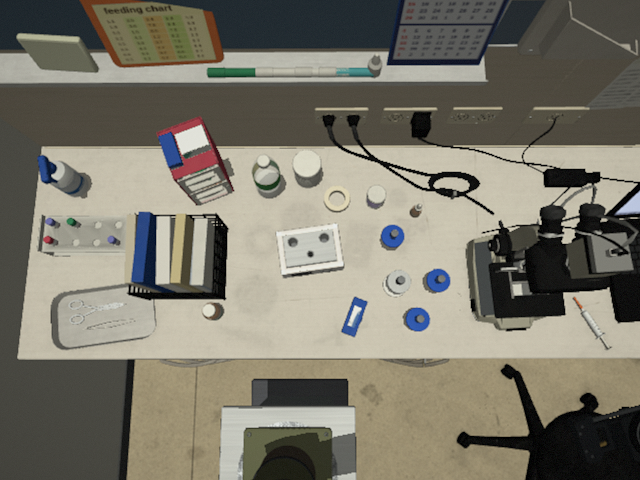

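Candidates for the probe: silver collar at scene (375,340) / top (397,283); blue look-alikes at scene (414,303), (353,391), (415,380) / top (392,237), (437,281), (417,319). The choice is the silver one, standing in the white rest. The heater is at scene (332,256) / top (309,249), with the narrow well in front (nearest the robot). Next is a close crop to check this.

```bash
python3 - <<'E'
import cv2,numpy as np
a=cv2.imread("pics/scene0.png");b=cv2.imread("pics/top0.png")
f=lambda im,x,y,w,h:cv2.resize(im[y:y+h,x:x+w],(400,300),interpolation=cv2.INTER_CUBIC)
# scene probe 80x60 at(335,315) x5 ; scene heater 100x75 at(282,215) x4 ; top probe 60x45 at (367,260); top heater 80x60 at (270,220) x5
cv2.imwrite("pics/crop.png",np.vstack([np.hstack([f(a,335,315,80,60),f(a,282,215,100,75)]),np.hstack([f(b,357,253,80,60),f(b,270,220,80,60)])]))
E
```

```text
(no output)
```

View pics/crop.png

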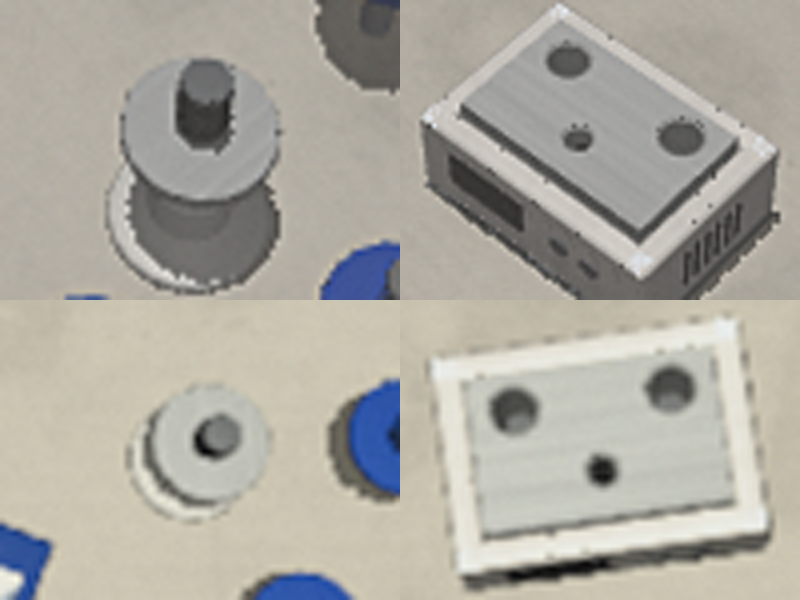

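The crop confirms it: a silver collar with a grey head stands in the white rest, with no blue on it. The head top is near scene (376,331) and top (401,280). The narrow well is near scene (326,250) and top (310,254), with the two wide wells behind it.

```bash
cat > h.py <<'E'
import cv2,numpy as np
from plant import r
def ray(s,u,v):
    d=s["pose"][:3,:3]@np.array([(u-s["cx"])/s["fx"],-(v-s["cy"])/s["fy"],-1]); return s["pose"][:3,3],d/np.linalg.norm(d)
def plane(s,p,z):
    o,d=ray(s,*p); return o+d*(z-o[2])/d[2]
def tri(s1,p1,s2,p2):
    o1,d1=ray(s1,*p1);o2,d2=ray(s2,*p2)
    t=np.linalg.lstsq(np.c_[d1,-d2],o2-o1,rcond=None)[0]
    a,b=o1+t[0]*d1,o2+t[1]*d2
    return (a+b)/2,np.linalg.norm(a-b)
def blobs(im,box,f,amin=10):
    x,y,w,h=box; c=cv2.resize(im[y:y+h,x:x+w],None,fx=4,fy=4,interpolation=cv2.INTER_CUBIC)
    m=f(c).astype(np.uint8)*255
    cs,_=cv2.findContours(m,cv2.RETR_LIST,cv2.CHAIN_APPROX_NONE); out=[]
    for k in cs:
        if cv2.contourArea(k)>amin*16 and len(k)>5:
            e=cv2.fitEllipse(k); out.append((x+(e[0][0]+.5)/4-.5,y+(e[0][1]+.5)/4-.5,e[1][0]/4,e[1][1]/4,e[2],cv2.contourArea(k)/16))
    return out
E
python3 - <<'E'
from h import *
np.set_printoptions(precision=4,suppress=True)
S=r.snapshot("scene");T=r.snapshot("top")
sat=lambda c:c.max(2).astype(int)-c.min(2)
for n,s,pb,hb in(("scene",S,(335,315,60,60),(295,222,78,58)),("top",T,(380,262,34,38),(284,233,50,37))):
    im=s["image"]
    for x,y in((376,331),(362,342),(340,325),(365,358)) if n=="scene" else((401,280),(390,285),(385,284),(365,260),(384,288)): print(n,x,y,im[y,x])
    print(n,"collar(lowsat)");[print(np.round(b,2)) for b in blobs(im,pb,lambda c:(sat(c)<12)&(c.max(2)>125))]
    print(n,"head");[print(np.round(b,2)) for b in blobs(im,pb,lambda c:(c.max(2)<(118 if n=='scene' else 135))&(c.max(2)>80))]
    print(n,"wells");[print(np.round(b,2)) for b in blobs(im,hb,lambda c:c.max(2)<112)]
E
```

```text
scene 376 331 [108 109 110]
scene 362 342 [162 163 161]
scene 340 325 [179 174 164]
scene 365 358 [96 94 93]
scene collar(lowsat)
[369.04 360.    21.52  28.11 135.92 122.28]
[375.55 335.63  12.63  19.46   0.28 189.72]
[374.79 340.12  28.18  32.35 106.46 709.09]
scene head
[375.11 358.25  24.61  32.94 119.92 444.81]
[375.33 337.79  12.08  12.3  174.3   92.5 ]
[375.52 335.71  11.91  18.92   0.61 173.16]
scene wells
[363.93 271.27  13.55  31.71  47.35 257.19]
[309.45 268.27  13.85  49.44 124.43 442.66]
[326.13 249.61   5.09   7.01  90.73  27.75]
[351.77 249.11   8.01  11.19  96.6   69.66]
[342.95 280.22  29.43  32.95  85.77 189.72]
[323.58 229.88   7.53  10.57  91.19  62.28]
top 401 280 [125 127 123]
top 390 285 [197 199 189]
top 385 284 [173 171 159]
top 365 260 [191 185 167]
top 384 288 [196 195 181]
top collar(lowsat)
[400.1  280.05   3.11   4.64 133.99  10.84]
[399.66 280.22   8.4    9.61  57.68  63.09]
[398.45 281.43  22.68  23.32 149.58 408.94]
top head
[397.89 281.33   4.66   6.7  144.17  16.34]
[399.72 280.17   8.19   9.53  57.51  60.94]
[400.9  279.63  25.86  30.58  59.85  33.19]
top wells
[309.98 253.7    5.19   5.67 143.79  22.97]
[292.02 241.17   7.06   9.1   70.18  44.38]
[323.65 236.75   6.91   9.23  87.74  44.56]
```

```bash
python3 - <<'E'
from h import *
np.set_printoptions(precision=4,suppress=True)
S=r.snapshot("scene");T=r.snapshot("top")
P=dict(narrow=((326.13,249.61),(309.98,253.7)),wL=((323.58,229.88),(292.02,241.17)),wR=((351.77,249.11),(323.65,236.75)),collar=((374.79,340.12),(398.45,281.43)),head=((376.0,331),(400.8,279.7)))
for n,(a,b) in P.items():
    z={'collar':.073,'head':.105}.get(n,.07)
    X,g=tri(S,a,T,b);print(n,X,"gap%.4f"%g,"scene@z",plane(S,a,z)[:2],"top@z",plane(T,b,z)[:2])
w=lambda n:(plane(S,P[n][0],.07)[:2]+plane(T,P[n][1],.07)[:2])/2
L,R,N=w('wL'),w('wR'),w('narrow');d=(L-R)/np.linalg.norm(L-R);x=np.array([d[1],-d[0]])
print("wide dist",np.linalg.norm(L-R),"x axis",x,"yaw deg",np.degrees(np.arctan2(x[1],x[0])),"N pred",(L+R)/2-.035*x,"N",N)
# bystanders: collars blue and bottles, top rays at their height
for n,p,z in(("blue1",(392,237),.073),("blue2",(437,281),.073),("blue3",(417,319),.073),("jar?",(376,197),.06),("dropper?",(416,211),.07)):print(n,plane(T,p,z)[:2])
E
```

```text
narrow [ 0.5065 -0.053   0.0676] gap0.0038 scene@z [ 0.5036 -0.0537] top@z [ 0.5078 -0.054 ]
wL [ 0.537  -0.0095  0.0665] gap0.0047 scene@z [ 0.5329 -0.011 ] top@z [ 0.5384 -0.0108]
wR [ 0.5475 -0.0854  0.0669] gap0.0053 scene@z [ 0.5432 -0.0861] top@z [ 0.5491 -0.0867]
collar [ 0.4399 -0.2617  0.0706] gap0.0026 scene@z [ 0.4377 -0.2619] top@z [ 0.4408 -0.262 ]
head [ 0.4396 -0.2619  0.1038] gap0.0029 scene@z [ 0.4378 -0.2617] top@z [ 0.4407 -0.2624]
wide dist 0.07620188957506094 x axis [0.9904 0.1382] yaw deg 7.9421816550591355 N pred [ 0.5062 -0.0535] N [ 0.5057 -0.0538]
blue1 [ 0.5476 -0.2501]
blue2 [ 0.4417 -0.3525]
blue3 [ 0.3534 -0.302 ]
jar? [ 0.6512 -0.2157]
dropper? [ 0.6126 -0.3106]
```

The two views agree to about 3 mm, within their calibration. The heights are also right: head top 104 mm, block 67 mm, wide wells 76 mm apart. The shift from probe to well is about (+0.067, +0.208). Next I'll work out the approach in tool axes, keeping clear of the microscope.

```bash
cat >> h.py <<'E'
from scipy.spatial.transform import Rotation as Ro
def st():
    s=r.get_state(); R=Ro.from_quat(s["eef_rot"]); return s,R
def shift(*targets):
    s,R=st(); print("t %.1f"%s["clock"],"pos",s["tool_pos"].round(4),"F",s["contact_force"].round(2),"M",s["moment"].round(2),"grip %.1f open %.3f"%(s["finger_force"],s["opening"]))
    z=R.as_matrix()[:,2]; print("tool z",z.round(4),"x",R.as_matrix()[:,0].round(4),"fix rotvec deg",np.degrees(R.inv().apply(np.cross(z,[0,0,-1]))).round(2))
    for t in targets: print(t,"-> shift cm",(R.inv().apply(np.array(t)-s["tool_pos"])*100).round(2))
E
python3 -c "
from h import *
shift((.28,-.30,.22),(.4395,-.262,.16),(.4395,-.262,.079))"
```

```text
t 0.3 pos [ 0.1539 -0.6055  0.2161] F [ 0.22 -0.49 -0.07] M [ 0.02 -0.04  0.02] grip 0.0 open 0.997
tool z [-2.e-04  5.e-04 -1.e+00] x [ 0.9692  0.2463 -0.    ] fix rotvec deg [-0.03  0.    0.  ]
(0.28, -0.3, 0.22) -> shift cm [ 19.75 -26.51  -0.38]
(0.4395, -0.262, 0.16) -> shift cm [ 36.14 -26.26   5.62]
(0.4395, -0.262, 0.079) -> shift cm [ 36.14 -26.25  13.72]
```

carry_out --rows '[[[19.7,-26.5,-0.4],[0,0,0],0.4],[[19.7,-26.5,-0.4],[0,0,0],0.4],[[19.7,-26.5,-0.4],[0,0,0],0.4],[[19.7,-26.5,-0.4],[0,0,0],0.4],[[19.7,-26.5,-0.4],[0,0,0],0.4],[[19.7,-26.5,-0.4],[0,0,0],0.4],[[19.7,-26.5,-0.4],[0,0,0],0.4],[[36.1,-26.3,5.6],[0,0,0],0.4],[[36.1,-26.3,5.6],[0,0,0],0.4],[[36.1,-26.3,5.6],[0,0,0],0.4],[[36.1,-26.3,5.6],[0,0,0],0.4],[[36.1,-26.3,5.6],[0,0,0],0.4]]'

```text
clock: 1.5
tool_pos: [0.4429, -0.2596, 0.1592]
eef_rot: [0.992, 0.127, 0.001, -0.001]
contact_force: [-0.8, 0.9, -0.1]
opening: 0.599
finger_force: 0.0
```

```bash
python3 -c "
from h import *
shift((.4395,-.262,.13),(.4395,-.262,.079))
s=[r.snapshot(n)['image'][:,:,::-1] for n in('scene','top')]
f=lambda im,x,y,w,h:cv2.resize(im[y:y+h,x:x+w],(400,400),interpolation=cv2.INTER_CUBIC)
cv2.imwrite('pics/a1.png',np.hstack([f(s[0],300,250,150,150),f(s[1],340,220,120,120)]))"
```

```text
t 1.5 pos [ 0.4429 -0.2596  0.1592] F [-0.76  0.89 -0.1 ] M [ 0.05  0.01 -0.01] grip 0.0 open 0.599
tool z [ 0.0021  0.0015 -1.    ] x [0.9678 0.2518 0.0024] fix rotvec deg [-0.05 -0.14  0.  ]
(0.4395, -0.262, 0.13) -> shift cm [-0.4   0.15  2.92]
(0.4395, -0.262, 0.079) -> shift cm [-0.41  0.15  8.02]
```

View pics/a1.png

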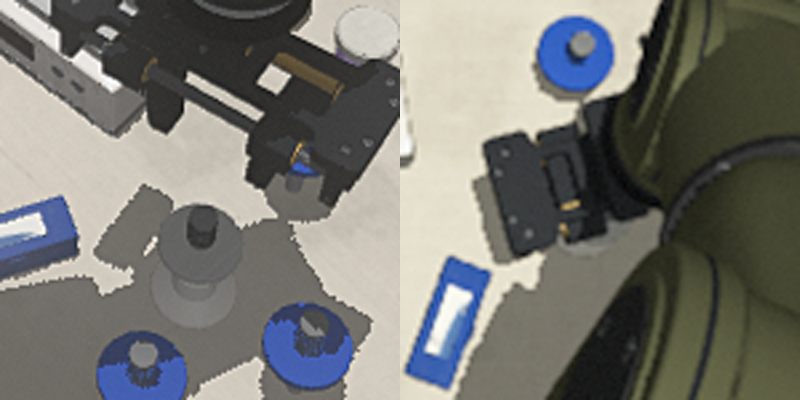

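```bash
python3 -c "
from h import *
S=r.snapshot('scene');T=r.snapshot('top')
st_=r.get_state();p0=st_['tool_pos'];y=Ro.from_quat(st_['eef_rot']).as_matrix()[:,1]
for n,s in(('S',S),('T',T)):
  for k in(-.035,0,.035):
    p=p0+y*k;c=s['pose'][:3,:3].T@(p-s['pose'][:3,3]);u=s['cx']+s['fx']*c[0]/-c[2];v=s['cy']-s['fy']*c[1]/-c[2]
    print(n,k,u.round(1),v.round(1),'crop',((u-(300 if n=='S' else 340))*400/(150 if n=='S' else 120)).round(),((v-(250 if n=='S' else 220))*400/(150 if n=='S' else 120)).round())
shift((.4395,-.262,.13),(.4395,-.262,.079))"
```

```text
S -0.035 360.3 303.8 crop 161.0 143.0
S 0 378.7 314.7 crop 210.0 173.0
S 0.035 397.8 326.0 crop 261.0 203.0
T -0.035 389.6 281.9 crop 165.0 206.0
T 0 405.1 278.0 crop 217.0 193.0
T 0.035 420.6 274.0 crop 269.0 180.0
t 1.7 pos [ 0.4373 -0.2629  0.1607] F [-1.25 -0.32  0.39] M [ 0.01  0.03 -0.01] grip 0.0 open 0.594
tool z [-1.2e-03 -6.0e-04 -1.0e+00] x [ 0.9697  0.2442 -0.0014] fix rotvec deg [0.02 0.08 0.  ]
(0.4395, -0.262, 0.13) -> shift cm [ 0.24 -0.03  3.07]
(0.4395, -0.262, 0.079) -> shift cm [ 0.25 -0.03  8.17]
```

carry_out --rows '[[[0,0,3],[0,0,0],0.4],[[0,0,5],[0,0,0],0.4],[[0,0,6.5],[0,0,0],0.4],[[0,0,7.5],[0,0,0],0.4],[[0,0,8.1],[0,0,0],0.4],[[0,0,8.1],[0,0,0],0.4],[[0,0,8.1],[0,0,0],0.4],[[0,0,8.1],[0,0,0],0.4]]' --newtons 10

```text
clock: 2.5
tool_pos: [0.4394, -0.2623, 0.08]
eef_rot: [0.992, 0.124, 0.001, 0.0]
contact_force: [-0.6, -0.9, -0.5]
opening: 0.601
finger_force: 0.0
```

carry_out --rows '[[[0,0,0],[0,0,0],1],[[0,0,0],[0,0,0],1],[[0,0,0],[0,0,0],1],[[0,0,0],[0,0,0],1],[[0,0,0],[0,0,0],1],[[0,0,0],[0,0,0],1],[[0,0,0],[0,0,0],1]]' --newtons 8

```text
clock: 3.2
tool_pos: [0.4391, -0.262, 0.0793]
eef_rot: [0.992, 0.124, 0.0, 0.0]
contact_force: [-0.7, -0.1, 0.4]
opening: 0.188
finger_force: 8.0
```

```bash
python3 -c "
from h import *
shift((.4395,-.262,.079))"
```

```text
t 3.2 pos [ 0.4391 -0.262   0.0793] F [-0.69 -0.11  0.38] M [ 0.04 -0.03 -0.01] grip 8.0 open 0.188
tool z [ 0.e+00 -1.e-04 -1.e+00] x [0.9692 0.2462 0.    ] fix rotvec deg [ 0.01 -0.    0.  ]
(0.4395, -0.262, 0.079) -> shift cm [0.04 0.01 0.03]
```

carry_out --rows '[[[0,0,0],[0,0,0],1],[[0,0,0],[0,0,0],1],[[0,0,-1],[0,0,0],1],[[0,0,-2.5],[0,0,0],1],[[0,0,-4.5],[0,0,0],1],[[0,0,-7],[0,0,0],1],[[0,0,-9.5],[0,0,0],1],[[0,0,-11],[0,0,0],1],[[0,0,-12],[0,0,0],1],[[0,0,-12],[0,0,0],1],[[0,0,-12],[0,0,0],1]]' --newtons 50

```text
clock: 4.3
tool_pos: [0.4386, -0.2618, 0.199]
eef_rot: [0.992, 0.124, -0.0, -0.0]
contact_force: [-0.7, -0.8, -2.6]
opening: 0.154
finger_force: 50.0
```

```bash
python3 -c "
from h import *
shift((.5065,-.0537,.199),(.5065,-.0537,.155))
s=r.snapshot('scene')['image'][:,:,::-1]
cv2.imwrite('pics/b1.png',cv2.resize(s[230:380,300:450],(600,600),interpolation=cv2.INTER_CUBIC))"
```

```text
t 4.3 pos [ 0.4386 -0.2618  0.199 ] F [-0.75 -0.85 -2.62] M [ 0.05 -0.01  0.01] grip 50.0 open 0.154
tool z [-8.e-04  3.e-04 -1.e+00] x [ 9.692e-01  2.462e-01 -7.000e-04] fix rotvec deg [-0.03  0.04 -0.  ]
(0.5065, -0.0537, 0.199) -> shift cm [ 11.71 -18.5   -0.  ]
(0.5065, -0.0537, 0.155) -> shift cm [ 11.71 -18.5    4.4 ]
```

View pics/b1.png

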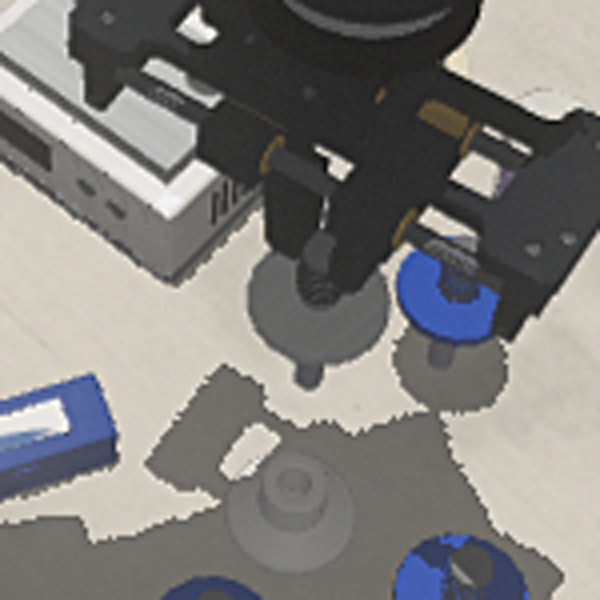

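The probe hangs from the fingers and is clear of the rest. Its tip is at about scene (377,325) and the empty rest hole at (373,350). Next I carry it over the well.

carry_out --rows '[[[3,-4,0],[0,0,0],1],[[5.5,-8.5,0],[0,0,0],1],[[8,-13,0],[0,0,0],1],[[10,-16,0],[0,0,0],1],[[11.2,-18,0],[0,0,0],1],[[11.6,-18.5,0],[0,0,0],1],[[11.6,-18.5,2],[0,0,0],1],[[11.6,-18.5,3.5],[0,0,0],1],[[11.6,-18.5,3.5],[0,0,0],1],[[11.6,-18.5,3.5],[0,0,0],1],[[11.6,-18.5,3.5],[0,0,0],1]]'

```text
clock: 5.45
tool_pos: [0.5062, -0.0549, 0.1648]
eef_rot: [0.992, 0.123, 0.0, 0.0]
contact_force: [0.3, -0.3, -1.9]
opening: 0.151
finger_force: 50.0
```

```bash
python3 -c "
from h import *
np.set_printoptions(precision=4,suppress=True)
shift((.5060,-.0537,.164))
S=r.snapshot('scene');T=r.snapshot('top')
f=lambda s,x,y,w,h:cv2.resize(s['image'][y:y+h,x:x+w,::-1],(400,400),interpolation=cv2.INTER_CUBIC)
cv2.imwrite('pics/c1.png',np.hstack([f(S,286,200,80,80),f(T,270,210,80,80)]))
print('rest hole scene',plane(S,(373.2,350.5),.034),'well scene',plane(S,(326.13,249.61),.07))"
```

```text
t 5.5 pos [ 0.5062 -0.0549  0.1648] F [ 0.29 -0.29 -1.92] M [-0.04  0.03 -0.02] grip 50.0 open 0.151
tool z [ 0.0009 -0.0004 -1.    ] x [0.9695 0.2451 0.0007] fix rotvec deg [ 0.04 -0.04  0.  ]
(0.506, -0.0537, 0.164) -> shift cm [ 0.01 -0.13  0.08]
rest hole scene [ 0.4374 -0.2619  0.034 ] well scene [ 0.5036 -0.0537  0.07  ]
```

View pics/c1.png

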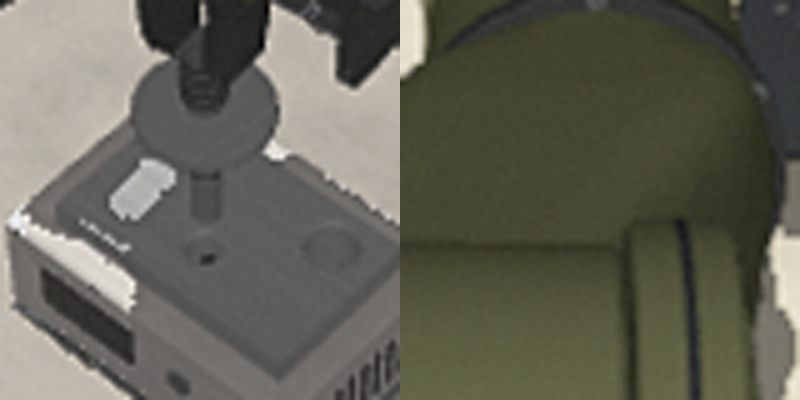

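```bash
python3 -c "
from h import *
np.set_printoptions(precision=4,suppress=True)
S=r.snapshot('scene')
print('tip',plane(S,(326.8,243.3),.0905))
im=S['image'];g=cv2.resize(im[230:255,310:345],None,fx=8,fy=8,interpolation=cv2.INTER_CUBIC)
print(blobs(im,(286,200,80,80),lambda c:c.max(2)<75))
shift((.5060,-.0537,.164))"
```

```text
tip [ 0.5045 -0.0549  0.0905]
[(299.5730628967285, 268.5921173095703, 1.2617511749267578, 12.4374418258667, 127.74422454833984, 10.4375), (303.27698135375977, 262.9863815307617, 5.604948997497559, 28.26515769958496, 128.18638610839844, 112.1875), (354.8717346191406, 205.87198543548584, 16.677165985107422, 24.343393325805664, 97.42929077148438, 205.0625), (326.63317108154297, 208.75113582611084, 22.829910278320312, 26.738853454589844, 93.83004760742188, 374.0625)]
t 5.6 pos [ 0.5063 -0.0544  0.1649] F [ 0.26  1.08 -2.11] M [ 0.02 -0.03 -0.01] grip 50.0 open 0.158
tool z [ 0.0012 -0.0002 -1.    ] x [0.9693 0.2458 0.0012] fix rotvec deg [ 0.03 -0.07 -0.  ]
(0.506, -0.0537, 0.164) -> shift cm [-0.01 -0.08  0.09]
```

carry_out --rows '[[[0,-0.1,0.7],[0,0,0],1],[[0,-0.1,1.4],[0,0,0],1],[[0,-0.1,1.8],[0,0,0],1],[[0,-0.1,2.1],[0,0,0],1],[[0,-0.1,2.3],[0,0,0],1],[[0,-0.1,2.5],[0,0,0],1],[[0,-0.1,2.6],[0,0,0],1],[[0,-0.1,2.6],[0,0,0],1]]'

```text
clock: 6.4
tool_pos: [0.5057, -0.0531, 0.1383]
eef_rot: [0.992, 0.124, -0.0, 0.0]
contact_force: [-0.8, -0.4, -1.5]
opening: 0.156
finger_force: 50.0
```

```bash
python3 -c "
from h import *
shift((.5060,-.0537,.138))"
```

```text
t 6.4 pos [ 0.5057 -0.0531  0.1383] F [-0.82 -0.4  -1.48] M [-0.02  0.02 -0.  ] grip 50.0 open 0.156
tool z [-0.e+00 -1.e-04 -1.e+00] x [ 0.9692  0.2463 -0.    ] fix rotvec deg [ 0.  0. -0.]
(0.506, -0.0537, 0.138) -> shift cm [0.02 0.06 0.03]
```

carry_out --rows '[[[0,0,0.4],[0,0,0],1],[[0,0,0.8],[0,0,0],1],[[0,0,1.1],[0,0,0],1],[[0,0,1.4],[0,0,0],1],[[0,0,1.4],[0,0,0],1]]'

```text
clock: 6.9
tool_pos: [0.5058, -0.0531, 0.1242]
eef_rot: [0.992, 0.124, 0.0, 0.0]
contact_force: [0.2, -0.2, 0.0]
opening: 0.154
finger_force: 50.0
```

carry_out --rows '[[[0,0,0.3],[0,0,0],1],[[0,0,0.6],[0,0,0],1],[[0,0,0.9],[0,0,0],1],[[0,0,0.9],[0,0,0],1],[[0,0,0.9],[0,0,0],1]]'

```text
clock: 7.4
tool_pos: [0.5051, -0.0532, 0.1149]
eef_rot: [0.992, 0.124, -0.001, -0.0]
contact_force: [-0.6, 0.1, -3.9]
opening: 0.157
finger_force: 50.0
```

```bash
python3 -c "
from h import *
shift((.5060,-.0537,.138))"
```

```text
t 7.4 pos [ 0.5051 -0.0532  0.1149] F [-0.6   0.06 -3.93] M [-0.05 -0.03  0.09] grip 50.0 open 0.157
tool z [-1.3e-03 -1.0e-04 -1.0e+00] x [ 0.9692  0.2463 -0.0012] fix rotvec deg [-0.01  0.07  0.  ]
(0.506, -0.0537, 0.138) -> shift cm [ 0.07  0.07 -2.31]
```

carry_out --rows '[[[0,0,0.05],[0,0,0],1],[[0,0,0.1],[0,0,0],1],[[0,0,0.15],[0,0,0],1],[[0,0,0.2],[0,0,0],1],[[0,0,0.25],[0,0,0],1],[[0,0,0.3],[0,0,0],1]]'

```text
clock: 8.0
tool_pos: [0.5059, -0.0532, 0.1125]
eef_rot: [0.992, 0.124, 0.0, 0.0]
contact_force: [0.9, 0.2, 3.1]
opening: 0.155
finger_force: 50.0
```

carry_out --rows '[[[0,0,0.05],[0,0,0],1],[[0,0,0.1],[0,0,0],1],[[0,0,0.15],[0,0,0],1]]'

```text
clock: 8.3
tool_pos: [0.5057, -0.0531, 0.1108]
eef_rot: [0.992, 0.124, 0.0, 0.0]
contact_force: [0.0, 0.8, 4.0]
opening: 0.155
finger_force: 50.0
```

carry_out --rows '[[[0,0,0.05],[0,0,0],1],[[0,0,0.1],[0,0,0],1]]'

```text
clock: 8.5
tool_pos: [0.5056, -0.0531, 0.1097]
eef_rot: [0.992, 0.124, -0.0, 0.0]
contact_force: [-0.8, 0.3, 2.2]
opening: 0.156
finger_force: 50.0
```

carry_out --rows '[[[0,0,0.05],[0,0,0],1],[[0,0,0.1],[0,0,0],1]]'

```text
clock: 8.7
tool_pos: [0.5056, -0.0531, 0.1088]
eef_rot: [0.992, 0.124, -0.0, 0.0]
contact_force: [-0.4, 0.0, 3.4]
opening: 0.156
finger_force: 50.0
```

carry_out --rows '[[[0,0,0.05],[0,0,0],1],[[0,0,0.1],[0,0,0],1]]'

```text
clock: 8.9
tool_pos: [0.5057, -0.0531, 0.1078]
eef_rot: [0.992, 0.124, 0.0, 0.0]
contact_force: [-0.8, -0.1, 4.3]
opening: 0.159
finger_force: 50.0
```

carry_out --rows '[[[0,0,0.05],[0,0,0],1],[[0,0,0.1],[0,0,0],1]]'

```text
clock: 9.1
tool_pos: [0.5057, -0.0532, 0.1068]
eef_rot: [0.992, 0.124, 0.0, 0.0]
contact_force: [0.3, -0.4, 4.5]
opening: 0.159
finger_force: 50.0
```

carry_out --rows '[[[0,0,0.05],[0,0,0],1]]'

```text
clock: 9.2
tool_pos: [0.5058, -0.0531, 0.1064]
eef_rot: [0.992, 0.124, 0.0, 0.0]
contact_force: [0.0, -0.5, 5.9]
opening: 0.156
finger_force: 50.0
```

carry_out --rows '[[[0,0,0.05],[0,0,0],1],[[0,0,0.1],[0,0,0],1]]'

```text
clock: 9.4
tool_pos: [0.5062, -0.0531, 0.1057]
eef_rot: [0.992, 0.124, 0.001, 0.0]
contact_force: [1.0, 0.2, 8.9]
opening: 0.155
finger_force: 50.0
```

carry_out --rows '[[[0,0,0.05],[0,0,0],1],[[0,0,0.1],[0,0,0],1]]'

```text
clock: 9.6
tool_pos: [0.5067, -0.0531, 0.1051]
eef_rot: [0.992, 0.124, 0.001, 0.0]
contact_force: [0.6, -0.2, 10.8]
opening: 0.157
finger_force: 50.0
```

carry_out --rows '[[[0,0,0.05],[0,0,0],1],[[0,0,0.05],[0,0,0],1]]'

```text
clock: 9.8
tool_pos: [0.5068, -0.0531, 0.1047]
eef_rot: [0.992, 0.124, 0.001, 0.0]
contact_force: [-0.1, -0.4, 11.0]
opening: 0.152
finger_force: 50.0
```

carry_out --rows '[[[0,0,0.05],[0,0,0],1],[[0,0,0.05],[0,0,0],1]]'

```text
clock: 10.0
tool_pos: [0.5071, -0.0531, 0.1043]
eef_rot: [0.992, 0.124, 0.002, 0.0]
contact_force: [-0.3, 0.8, 11.5]
opening: 0.159
finger_force: 50.0
```

carry_out --rows '[[[0,0,0.05],[0,0,0],1],[[0,0,0.05],[0,0,0],1]]'

```text
clock: 10.2
tool_pos: [0.5074, -0.0531, 0.1041]
eef_rot: [0.992, 0.124, 0.002, 0.0]
contact_force: [-0.3, -0.2, 12.5]
opening: 0.161
finger_force: 50.0
```

carry_out --rows '[[[0,0,0],[0,0,0],1],[[0,0,0],[0,0,0],1]]'

```text
clock: 10.4
tool_pos: [0.5073, -0.0531, 0.104]
eef_rot: [0.992, 0.124, 0.002, 0.0]
contact_force: [-0.4, -0.1, 13.3]
opening: 0.161
finger_force: 50.0
```

```bash
python3 -c "
from h import *
shift((.5060,-.0537,.1))
S=r.snapshot('scene');cv2.imwrite('pics/d1.png',cv2.resize(S['image'][190:290,276:376,::-1],(600,600),interpolation=cv2.INTER_CUBIC))
shift()"
```

```text
t 10.4 pos [ 0.5073 -0.0531  0.104 ] F [-0.42 -0.09 13.28] M [ 0.08 -0.04 -0.04] grip 50.0 open 0.161
tool z [ 3.8e-03 -1.0e-04 -1.0e+00] x [0.9692 0.2462 0.0036] fix rotvec deg [ 0.06 -0.21 -0.  ]
(0.506, -0.0537, 0.1) -> shift cm [-0.14  0.02  0.4 ]
t 10.4 pos [ 0.5073 -0.0531  0.1041] F [-0.33  0.27 13.38] M [ 0.06  0.   -0.02] grip 50.0 open 0.157
tool z [ 3.8e-03 -1.0e-04 -1.0e+00] x [0.9692 0.2462 0.0037] fix rotvec deg [ 0.06 -0.21  0.  ]
```

View pics/d1.png

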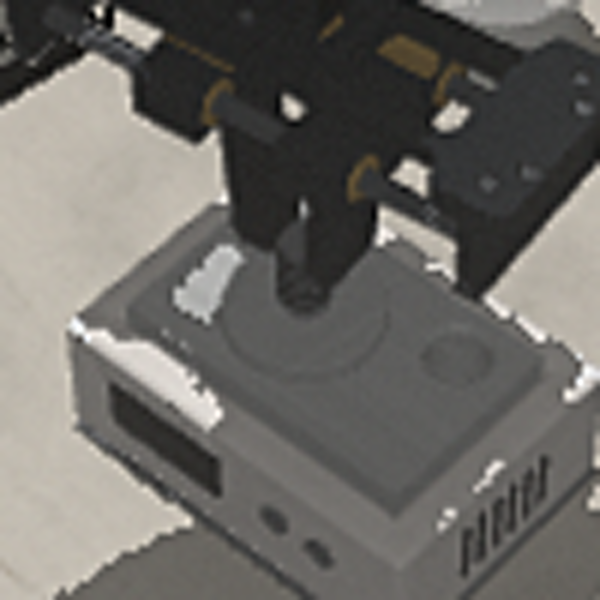

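The probe is on the bottom. The total push is about 15 N against roughly 5 N of seal drag, so about 9 N is on the buffer. The depth is about 39 mm, inside the stated 34–52 mm. The collar still stands about 20 mm above the block. Next I open the fingers just clear of the head.

carry_out --rows '[[[0,0,0],[0,0,0],0.66],[[0,0,0],[0,0,0],0.66],[[0,0,0],[0,0,0],0.66],[[0,0,0],[0,0,0],0.66],[[0,0,0],[0,0,0],0.66]]'

```text
clock: 10.95
tool_pos: [0.5053, -0.0532, 0.1025]
eef_rot: [0.992, 0.124, -0.0, -0.0]
contact_force: [-0.3, 0.6, -0.6]
opening: 0.337
finger_force: 0.0
```

```bash
python3 -c "
from h import *
shift((.5060,-.0533,.084),(.5060,-.0533,.079))"
```

```text
t 10.9 pos [ 0.5053 -0.0532  0.1025] F [-0.33  0.62 -0.63] M [ 0.01 -0.02  0.07] grip 0.0 open 0.337
tool z [-8.e-04 -1.e-04 -1.e+00] x [ 9.692e-01  2.463e-01 -8.000e-04] fix rotvec deg [-0.01  0.04 -0.  ]
(0.506, -0.0533, 0.084) -> shift cm [0.06 0.03 1.85]
(0.506, -0.0533, 0.079) -> shift cm [0.06 0.03 2.35]
```

Released cleanly. Next I slide the collar down, slowing near the block.

carry_out --rows '[[[0,0,0.2],[0,0,0],0.66],[[0,0,0.4],[0,0,0],0.66],[[0,0,0.6],[0,0,0],0.66],[[0,0,0.8],[0,0,0],0.66],[[0,0,1.0],[0,0,0],0.66]]'

```text
clock: 11.45
tool_pos: [0.5056, -0.0531, 0.0926]
eef_rot: [0.992, 0.124, -0.0, 0.0]
contact_force: [-0.5, -0.2, 0.5]
opening: 0.342
finger_force: 0.0
```

carry_out --rows '[[[0,0,0.2],[0,0,0],0.66],[[0,0,0.4],[0,0,0],0.66],[[0,0,0.6],[0,0,0],0.66],[[0,0,0.8],[0,0,0],0.66],[[0,0,1.0],[0,0,0],0.66]]'

```text
clock: 11.95
tool_pos: [0.5057, -0.0531, 0.0826]
eef_rot: [0.992, 0.124, 0.0, 0.0]
contact_force: [0.4, 0.2, 0.8]
opening: 0.343
finger_force: 0.0
```

carry_out --rows '[[[0,0,0.1],[0,0,0],0.66],[[0,0,0.2],[0,0,0],0.66]]'

```text
clock: 12.15
tool_pos: [0.5057, -0.0531, 0.0807]
eef_rot: [0.992, 0.124, -0.0, 0.0]
contact_force: [0.3, -0.5, 0.7]
opening: 0.338
finger_force: 0.0
```

carry_out --rows '[[[0,0,0.1],[0,0,0],0.66],[[0,0,0.2],[0,0,0],0.66]]'

```text
clock: 12.35
tool_pos: [0.5057, -0.0532, 0.0788]
eef_rot: [0.992, 0.124, 0.0, 0.0]
contact_force: [-0.3, -0.6, -0.2]
opening: 0.338
finger_force: 0.0
```

carry_out --rows '[[[0,0,0.1],[0,0,0],0.66],[[0,0,0.1],[0,0,0],0.66]]'

```text
clock: 12.55
tool_pos: [0.5056, -0.0531, 0.0777]
eef_rot: [0.992, 0.124, -0.0, 0.0]
contact_force: [0.7, 0.7, -0.3]
opening: 0.337
finger_force: 0.0
```

carry_out --rows '[[[0,0,0.1],[0,0,0],0.66],[[0,0,0.1],[0,0,0],0.66]]'

```text
clock: 12.75
tool_pos: [0.5056, -0.0531, 0.0767]
eef_rot: [0.992, 0.124, -0.0, 0.0]
contact_force: [0.9, 0.3, 0.2]
opening: 0.338
finger_force: 0.0
```

```bash
python3 -c "
from h import *
S=r.snapshot('scene');cv2.imwrite('pics/e1.png',cv2.resize(S['image'][200:290,286:376,::-1],(600,600),interpolation=cv2.INTER_CUBIC))
shift()"
```

```text
t 12.8 pos [ 0.5057 -0.0531  0.0768] F [-0.06  0.26  0.33] M [ 0.01 -0.07  0.  ] grip 0.0 open 0.338
tool z [-0. -0. -1.] x [ 0.9692  0.2463 -0.    ] fix rotvec deg [0. 0. 0.]
```

View pics/e1.png

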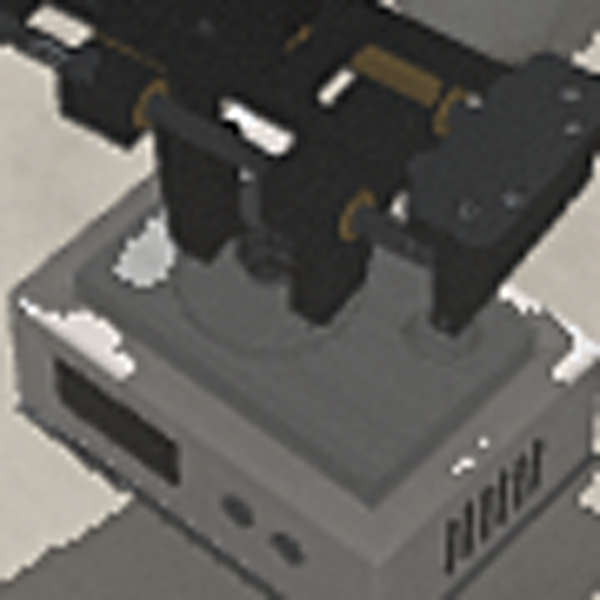

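```bash
python3 -c "
from h import *
S=r.snapshot('scene')
off=np.array([-.0021,-.0004,0])
def pr(p):
    c=S['pose'][:3,:3].T@(p-S['pose'][:3,3]);return np.array([S['cx']+S['fx']*c[0]/-c[2],S['cy']-S['fy']*c[1]/-c[2]])
for z in(.07,.074,.078,.082,.086,.09,.094,.098):
    a=np.linspace(0,2*np.pi,200);P=np.array([pr(np.array([.5057+.028*np.cos(t),-.0533+.028*np.sin(t),z])+off) for t in a])
    print(z,'center',P.mean(0).round(1),'e1 center',((P.mean(0)-[286,200])*600/90).round(),'e1 box',((P.min(0)-[286,200])*600/90).round(),((P.max(0)-[286,200])*600/90).round(),'d1 box',((P.min(0)-[276,190])*6).round(),((P.max(0)-[276,190])*6).round())
im=S['image'].astype(float).mean(2)
# enhanced crop
c=S['image'][225:265,300:350,::-1];c=cv2.resize(c,(750,600),interpolation=cv2.INTER_CUBIC);c=np.clip((c.astype(float)-40)*2.6,0,255).astype(np.uint8);cv2.imwrite('pics/e2.png',c)"
```

```text
0.07 center [326.2 249.7] e1 center [268. 331.] e1 box [174. 258.] [361. 406.] d1 box [217. 292.] [385. 425.]
0.074 center [326.2 248.4] e1 center [268. 323.] e1 box [174. 250.] [361. 398.] d1 box [216. 285.] [385. 418.]
0.078 center [326.2 247.2] e1 center [268. 315.] e1 box [173. 241.] [361. 389.] d1 box [216. 277.] [385. 410.]
0.082 center [326.1 245.9] e1 center [268. 306.] e1 box [173. 233.] [362. 381.] d1 box [216. 270.] [385. 403.]
0.086 center [326.1 244.7] e1 center [267. 298.] e1 box [172. 225.] [362. 373.] d1 box [215. 262.] [386. 396.]
0.09 center [326.1 243.4] e1 center [267. 289.] e1 box [172. 216.] [362. 365.] d1 box [215. 254.] [386. 388.]
0.094 center [326.1 242.1] e1 center [267. 281.] e1 box [172. 207.] [362. 356.] d1 box [214. 247.] [386. 381.]
0.098 center [326.1 240.9] e1 center [267. 272.] e1 box [171. 199.] [362. 348.] d1 box [214. 239.] [386. 373.]
```

View pics/e2.png

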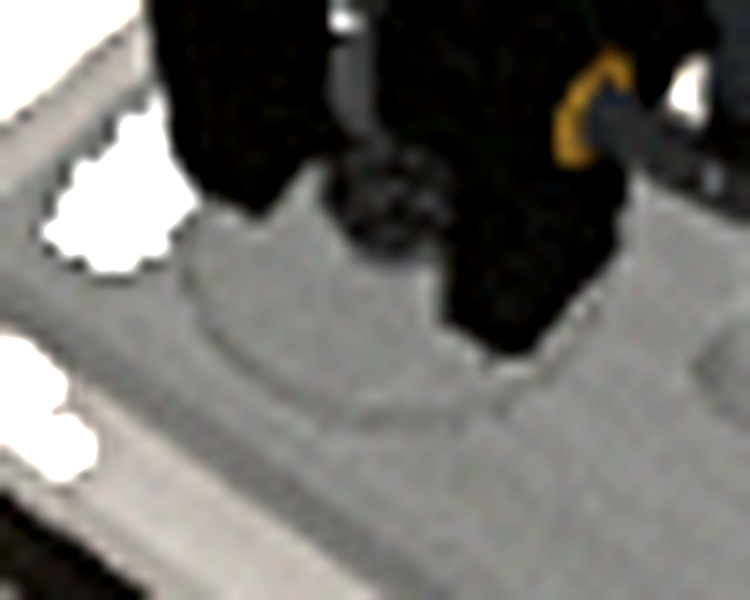

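```bash
python3 -c "
from h import *
S=r.snapshot('scene')
off=np.array([-.0021,-.0004,0])
s,R=st();M=R.as_matrix()
def pr(p):
    c=S['pose'][:3,:3].T@(p+off-S['pose'][:3,3]);u=np.array([S['cx']+S['fx']*c[0]/-c[2],S['cy']-S['fy']*c[1]/-c[2]]);return u.round(1),((u-[300,225])*15).round()
for z in(.0768,.098):
  for k in(-.032,-.015,0,.015,.032):
    for x in(-.009,): print(z,k,x,pr(np.r_[(s['tool_pos']+M[:,1]*k+M[:,0]*x)[:2],z]))
for z in(.075,.0997,.13):print('axis',z,pr(np.array([.5057,-.0533,z])))
"
```

```text
0.0768 -0.032 -0.009 (array([310.4, 243.1]), array([156., 272.]))
0.0768 -0.015 -0.009 (array([317.3, 246.9]), array([259., 329.]))
0.0768 0 -0.009 (array([323.4, 250.4]), array([351., 381.]))
0.0768 0.015 -0.009 (array([329.6, 253.8]), array([444., 433.]))
0.0768 0.032 -0.009 (array([336.7, 257.8]), array([551., 492.]))
0.098 -0.032 -0.009 (array([310.1, 236.4]), array([151., 171.]))
0.098 -0.015 -0.009 (array([317. , 240.2]), array([256., 229.]))
0.098 0 -0.009 (array([323.3, 243.7]), array([349., 280.]))
0.098 0.015 -0.009 (array([329.6, 247.2]), array([444., 333.]))
0.098 0.032 -0.009 (array([336.8, 251.2]), array([552., 393.]))
axis 0.075 (array([326.1, 248. ]), array([392., 346.]))
axis 0.0997 (array([326. , 240.2]), array([390., 229.]))
axis 0.13 (array([325.9, 230.2]), array([388.,  79.]))
```

carry_out --rows '[[[0,0,0.1],[0,0,0],0.66],[[0,0,0.2],[0,0,0],0.66]]'

```text
clock: 13.1
tool_pos: [0.5058, -0.0533, 0.0749]
eef_rot: [0.992, 0.124, 0.0, 0.0]
contact_force: [-0.8, -1.1, 2.0]
opening: 0.338
finger_force: 0.9
```

```bash
python3 -c "
from h import *
print(r.grip_point_offset,[a for a in dir(r) if a[0]!='_'])
shift()
S=r.snapshot('scene')
c=S['image'][190:270,280:400,::-1];c=cv2.resize(c,(780,520),interpolation=cv2.INTER_CUBIC);c=np.clip((c.astype(float)-15)*2.8,0,255).astype(np.uint8);cv2.imwrite('pics/f1.png',c)"
```

```text
0.0187 ['Unreachable', 'finish_job', 'get_state', 'grip_point_offset', 'snapshot']
t 13.1 pos [ 0.5058 -0.0533  0.0749] F [-0.79 -1.07  1.98] M [-0.1   0.06  0.04] grip 0.9 open 0.338
tool z [ 3.e-04 -3.e-04 -1.e+00] x [9.693e-01 2.461e-01 2.000e-04] fix rotvec deg [ 0.02 -0.01 -0.  ]
```

```bash
python3 -c "
from h import *
S=r.snapshot('scene')
off=np.array([-.0021,-.0004,0])
s,R=st();M=R.as_matrix()
def pr(p):
    c=S['pose'][:3,:3].T@(p+off-S['pose'][:3,3]);return np.array([S['cx']+S['fx']*c[0]/-c[2],S['cy']-S['fy']*c[1]/-c[2]]).round(1)
def low(im,name):
    m=(im[215:270,300:345].max(2)<50); print(name,[(300+i, 215+int(np.flatnonzero(m[:,i]).max()) if m[:,i].any() else None) for i in range(6,45,3)])
low(S['image'],'now z=.075')
low(cv2.imread('pics/e1.png')[:,:,::-1][::1],'') if 0 else None
d=cv2.resize(cv2.imread('pics/d1.png')[:,:,::-1],(100,100),interpolation=cv2.INTER_AREA);im=np.full((480,640,3),255,np.uint8);im[190:290,276:376]=d;low(im,'d1 z=.104')
e=cv2.resize(cv2.imread('pics/e1.png')[:,:,::-1],(90,90),interpolation=cv2.INTER_AREA);im2=np.full((480,640,3),255,np.uint8);im2[200:290,286:376]=e;low(im2,'e1 z=.0768')
# arc rows of collar along column 322..330
for n,i in(('d1',im),('e1',im2),('now',S['image'])):
    print(n,i[244:264,324].mean(1).round().astype(int))
for z in(.075,.098,.104,.126):
  print(z,'opened',[pr(np.r_[(s['tool_pos']+M[:,1]*k-M[:,0]*.009)[:2],z]) for k in(-.015,.015)],'closed',[pr(np.r_[(s['tool_pos']+M[:,1]*k-M[:,0]*.009)[:2],z]) for k in(-.007,.007)])
"
```

```text
now z=.075 [(306, 267), (309, 269), (312, 236), (315, 238), (318, 238), (321, 235), (324, 236), (327, 241), (330, 246), (333, 248), (336, 246), (339, 243), (342, 232)]
d1 z=.104 [(306, 267), (309, 269), (312, None), (315, 227), (318, 230), (321, 230), (324, 240), (327, 239), (330, 238), (333, 235), (336, 231), (339, 219), (342, 223)]
e1 z=.0768 [(306, 267), (309, 269), (312, 235), (315, 237), (318, 237), (321, 234), (324, 240), (327, 240), (330, 245), (333, 247), (336, 246), (339, 242), (342, 231)]
d1 [92 91 91 90 91 90 91 94 88 86 93 94 95 91 92 91 88 83 82 90]
e1 [91 91 92 91 91 90 92 95 88 86 94 97 95 93 91 92 87 83 85 90]
now [93 90 91 90 91 90 95 95 92 84 90 95 95 92 92 93 89 84 83 87]
0.075 opened [array([317.4, 247.5]), array([329.7, 254.4])] closed [array([320.6, 249.4]), array([326.4, 252.6])]
0.098 opened [array([317.1, 240.3]), array([329.6, 247.2])] closed [array([320.4, 242.1]), array([326.3, 245.3])]
0.104 opened [array([317. , 238.3]), array([329.6, 245.3])] closed [array([320.4, 240.2]), array([326.2, 243.4])]
0.126 opened [array([316.8, 231.1]), array([329.6, 238.1])] closed [array([320.1, 232.9]), array([326.1, 236.2])]
```

The picture and the contact both show that the finger ends really sit about 22 mm behind the reported TCP: at TCP z = 0.075 they have just met the collar, whose top is at about 0.097. I'll keep pushing by feel, in small steps, watching for the palm meeting the head.

carry_out --rows '[[[0,0,0.1],[0,0,0],0.66],[[0,0,0.2],[0,0,0],0.66],[[0,0,0.3],[0,0,0],0.66]]'

```text
clock: 13.5
tool_pos: [0.5057, -0.0532, 0.0718]
eef_rot: [0.992, 0.124, 0.0, 0.0]
contact_force: [-0.2, -0.4, 1.1]
opening: 0.341
finger_force: 0.9
```

carry_out --rows '[[[0,0,0.1],[0,0,0],0.66],[[0,0,0.2],[0,0,0],0.66]]'

```text
clock: 13.7
tool_pos: [0.5057, -0.0532, 0.0697]
eef_rot: [0.992, 0.124, -0.0, 0.0]
contact_force: [-0.2, -0.8, 1.8]
opening: 0.341
finger_force: 0.9
```

```bash
python3 -c "
from h import *
shift()
i=r.snapshot('scene')['image'];print(i[244:266,324].mean(1).round().astype(int),i[244:266,320].mean(1).round().astype(int))"
```

```text
t 13.7 pos [ 0.5057 -0.0532  0.0697] F [-0.2  -0.84  1.79] M [-0.19 -0.   -0.05] grip 0.9 open 0.341
tool z [ 0.e+00 -2.e-04 -1.e+00] x [ 0.9692  0.2463 -0.    ] fix rotvec deg [ 0.01  0.   -0.  ]
[ 77  89  90  91  93  91  92  92  91  97  89  88  98  92  91  93  89  84
  85  89 111 114] [ 92  93  91  91  93  92  91  94  91  85  89  94  93  86  84  82  91 110
 114 112 113 114]
```

carry_out --rows '[[[0,0,0.1],[0,0,0],0.66],[[0,0,0.2],[0,0,0],0.66],[[0,0,0.3],[0,0,0],0.66]]'

```text
clock: 14.05
tool_pos: [0.5057, -0.0532, 0.0667]
eef_rot: [0.992, 0.124, 0.0, 0.0]
contact_force: [-0.3, -2.5, 2.1]
opening: 0.336
finger_force: 0.9
```

carry_out --rows '[[[0,0,0.1],[0,0,0],0.66],[[0,0,0.2],[0,0,0],0.66]]'

```text
clock: 14.25
tool_pos: [0.5056, -0.0532, 0.0647]
eef_rot: [0.992, 0.124, -0.0, 0.0]
contact_force: [0.4, -0.3, 1.9]
opening: 0.341
finger_force: 0.9
```

carry_out --rows '[[[0,0,0.05],[0,0,0],0.66],[[0,0,0.1],[0,0,0],0.66]]'

```text
clock: 14.45
tool_pos: [0.5056, -0.0532, 0.0637]
eef_rot: [0.992, 0.124, -0.0, 0.0]
contact_force: [-0.7, -1.3, 2.2]
opening: 0.34
finger_force: 0.9
```

carry_out --rows '[[[0,0,0.05],[0,0,0],0.66],[[0,0,0.1],[0,0,0],0.66]]'

```text
clock: 14.65
tool_pos: [0.5057, -0.0532, 0.0628]
eef_rot: [0.992, 0.124, 0.0, 0.0]
contact_force: [0.2, -1.0, 1.4]
opening: 0.338
finger_force: 0.9
```

carry_out --rows '[[[0,0,0.05],[0,0,0],0.66],[[0,0,0.1],[0,0,0],0.66]]'

```text
clock: 14.85
tool_pos: [0.5057, -0.0532, 0.0618]
eef_rot: [0.992, 0.124, 0.0, 0.0]
contact_force: [0.0, -0.4, 2.6]
opening: 0.339
finger_force: 0.9
```

carry_out --rows '[[[0,0,0.05],[0,0,0],0.66],[[0,0,0.1],[0,0,0],0.66]]'

```text
clock: 15.05
tool_pos: [0.5057, -0.0532, 0.0608]
eef_rot: [0.992, 0.124, 0.0, 0.0]
contact_force: [0.2, -1.3, 1.0]
opening: 0.339
finger_force: 0.9
```

carry_out --rows '[[[0,0,0.05],[0,0,0],0.66],[[0,0,0.1],[0,0,0],0.66]]'

```text
clock: 15.25
tool_pos: [0.5056, -0.0532, 0.0598]
eef_rot: [0.992, 0.124, -0.0, 0.0]
contact_force: [0.6, -2.3, 2.5]
opening: 0.341
finger_force: 0.9
```

carry_out --rows '[[[0,0,0.05],[0,0,0],0.66],[[0,0,0.1],[0,0,0],0.66]]'

```text
clock: 15.45
tool_pos: [0.5057, -0.0532, 0.0588]
eef_rot: [0.992, 0.124, 0.0, 0.0]
contact_force: [-0.0, -1.0, 2.1]
opening: 0.34
finger_force: 0.9
```

```bash
python3 -c "
from h import *
shift()
i=r.snapshot('scene')['image'];print(i[244:266,324].mean(1).round().astype(int),i[244:266,320].mean(1).round().astype(int))"
```

```text
t 15.4 pos [ 0.5057 -0.0532  0.0588] F [-0.03 -1.05  2.09] M [-0.29 -0.05  0.02] grip 0.9 open 0.340
tool z [ 0.e+00 -1.e-04 -1.e+00] x [0.9692 0.2463 0.    ] fix rotvec deg [ 0.01 -0.    0.  ]
[ 74  57  62  64  84  95  91  92  92  90  90  92  95  95  88  88  87  85
  81  89 113 114] [ 94  92  91  93  93  89  93  92  92  92  94  93  90  86  87  85  88 110
 116 112 114 113]
```

carry_out --rows '[[[0,0,0.05],[0,0,0],0.66],[[0,0,0.1],[0,0,0],0.66]]'

```text
clock: 15.7
tool_pos: [0.5057, -0.0532, 0.0578]
eef_rot: [0.992, 0.124, 0.0, 0.0]
contact_force: [-0.5, -1.7, 1.5]
opening: 0.344
finger_force: 0.9
```

carry_out --rows '[[[0,0,0.05],[0,0,0],0.66],[[0,0,0.1],[0,0,0],0.66]]'

```text
clock: 15.9
tool_pos: [0.5057, -0.0532, 0.0568]
eef_rot: [0.992, 0.124, 0.0, 0.0]
contact_force: [0.9, -0.8, 2.0]
opening: 0.34
finger_force: 0.9
```

carry_out --rows '[[[0,0,0.05],[0,0,0],0.66],[[0,0,0.1],[0,0,0],0.66]]'

```text
clock: 16.1
tool_pos: [0.5057, -0.0534, 0.0561]
eef_rot: [0.992, 0.124, 0.0, 0.0]
contact_force: [-1.4, -2.6, 10.6]
opening: 0.343
finger_force: 5.4
```

```bash
python3 -c "
from h import *
shift()
S=r.snapshot('scene');i=S['image'];print(i[244:266,324].mean(1).round().astype(int),i[244:266,320].mean(1).round().astype(int))
c=i[200:270,290:375,::-1];c=cv2.resize(c,(765,594),interpolation=cv2.INTER_CUBIC);c=np.clip((c.astype(float)-30)*2.4,0,255).astype(np.uint8);cv2.imwrite('pics/g1.png',c)
off=np.array([-.0021,-.0004,0])
for z in(.070,.072,.078,.08,.082):
  P=[]
  for t in np.linspace(0,2*np.pi,720):
    p=np.array([.5057+.028*np.cos(t),-.0533+.028*np.sin(t),z])+off;c=S['pose'][:3,:3].T@(p-S['pose'][:3,3]);P.append((S['cx']+S['fx']*c[0]/-c[2],S['cy']-S['fy']*c[1]/-c[2]))
  P=np.array(P);lo=P[P[:,1]>P[:,1].mean()];print(z,[lo[np.abs(lo[:,0]-u).argmin(),1].round(1) for u in(320,324)])
"
```

```text
t 16.1 pos [ 0.5057 -0.0534  0.0561] F [-1.39 -2.59 10.65] M [-0.44  0.31 -0.01] grip 5.4 open 0.343
tool z [ 2.e-04 -4.e-04 -1.e+00] x [9.693e-01 2.460e-01 1.000e-04] fix rotvec deg [ 0.03 -0.01  0.  ]
[ 74  72  64  63  76  89  94  92  93  91  91  92  94  94  91  88  90  85
  82  89 112 116] [ 94  92  92  92  92  95  92  93  92  94  93  93  94  87  85  81  90 110
 114 112 113 115]
0.07 [np.float64(259.8), np.float64(260.7)]
0.072 [np.float64(259.2), np.float64(260.1)]
0.078 [np.float64(257.4), np.float64(258.3)]
0.08 [np.float64(256.8), np.float64(257.7)]
0.082 [np.float64(256.1), np.float64(257.1)]
```

The force jumped to 10.6 N with the pads loaded, and the collar rim's upper edge is at row 258, which matches z = 0.078. So the collar is flat on the block. Next I lift away and check.

carry_out --rows '[[[0,0,-0.3],[0,0,0],0.66],[[0,0,-1],[0,0,0],0.66],[[0,0,-2],[0,0,0],0.6],[[0,0,-4],[0,0,0],0.5],[[0,0,-7],[0,0,0],0.5],[[0,0,-11],[0,0,0],0.5],[[0,0,-15],[0,0,0],0.5],[[-2,6,-16],[0,0,0],0.5],[[-3,11,-16],[0,0,0],0.5],[[-3,15,-16],[0,0,0],0.5],[[-3,15,-16],[0,0,0],0.5],[[-3,15,-16],[0,0,0],0.5]]'

```text
clock: 17.35
tool_pos: [0.5132, -0.2075, 0.2163]
eef_rot: [0.992, 0.122, 0.0, 0.0]
contact_force: [-0.1, 0.2, 0.3]
opening: 0.5
finger_force: 0.0
```

```bash
python3 -c "
from h import *
shift()
S=r.snapshot('scene');i=S['image'];c=i[205:290,276:384,::-1];cv2.imwrite('pics/h1.png',cv2.resize(c,(756,595),interpolation=cv2.INTER_CUBIC))"
```

```text
t 17.4 pos [ 0.5132 -0.2075  0.2163] F [-0.11  0.24  0.25] M [0.06 0.   0.04] grip 0.0 open 0.500
tool z [ 6.e-04 -4.e-04 -1.e+00] x [9.701e-01 2.428e-01 4.000e-04] fix rotvec deg [ 0.03 -0.02  0.  ]
```

View pics/h1.png

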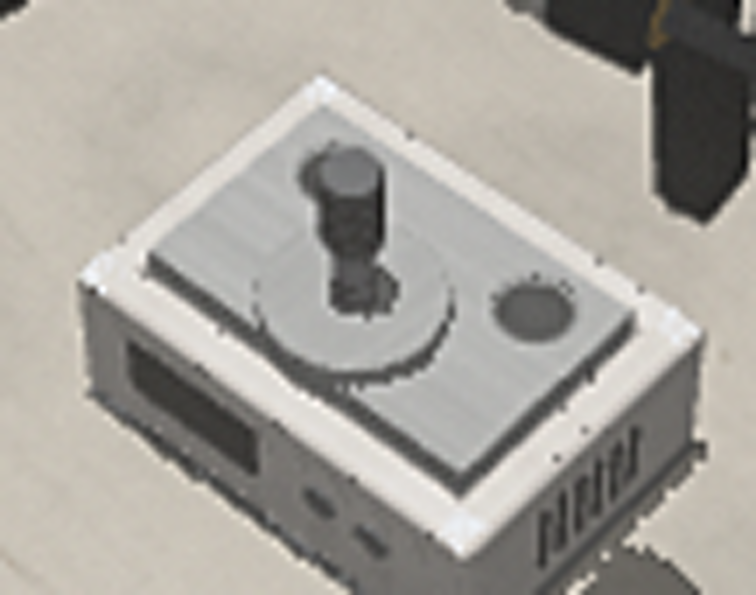

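The probe stands upright in the narrow well, with its head top at scene (326,230), where the axis predicts. The collar lies flat on the block with no gap, and rod shows between collar and head.

```bash
python3 -c "
from plant import r
print(r.finish_job())"
```

```text
the job is handed in; nothing more can be done
None
```

The job is handed in, with no verdict returned: the probe was pressed onto the well bottom (about 39 mm deep, roughly 9 N) and left standing there, the collar is flat on the block, and I felt no contact with the bottles or jar.

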